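# Load the paper roll into the report printer

## Task

The report printer is out of paper: take the sprung spindle with its fresh paper roll from the tray and fit it between the two end cups of the printer's yoke. With the plunger in one cup, press the spring in until the other end swings down past its cup's rim, ease it fully home and let go, so that the spindle stays sprung between both cups. Work gently, by feel: do not force the plunger against its stop, let the spindle snap across or knock the printer, and leave everything else on the bench where it is.

Things in the scene. Friction and masses are not known exactly. Their poses are not given: they have to be found in the camera images.
- printer: white report printer, fixed to the bench, 176 mm wide (y). Origin on the bench under the middle of its roll bay; z up. Print-head housing (keypad, display) at x = -180 to -80 mm, 58 mm high; roll bay deck at x = -80 to +70 mm, 30 mm high. On the deck stands an aluminium U-shaped yoke, 122 mm over all in y, with two blue end cups that face each other along y. Either end of the spindle may go in either cup
- bay (a point): point on the cups' common axis, 66 mm straight above the printer's origin; the axis runs level along the printer's y. The yoke is clamped in a slot: its middle may stand anywhere up to 10 mm to either side of this point along y. Where it stands is NOT measured: see or feel for it. The clamp holds fast under pushes below 25 N
- keypad (a point): middle of the top of the print-head housing, on printer x = -130 mm. Sizes of the cups: 92 mm apart rim to rim; each a round conical cup 9 mm deep, 22 mm wide inside at the rim and 11 mm at the bottom, 27 mm wide outside, its centre 66 mm above the bench. The cheeks that carry them are 34 mm wide in x and reach 80 mm above the bench
- spindle: sprung spindle carrying a white paper roll (one piece, about 0.19 kg): roll diameter 48 mm, 56 mm long. Origin in the middle of the roll on the spindle's axis; +x runs along the spindle to the sprung end. 114 mm tip to tip when free, 110 mm when seated in both cups. Lies level in the tray at the start, axis 29 mm above the bench
- plunger_tip (a point): tip of the steel plunger at the spindle's +x end, 66 mm from its origin when free. Plunger: 8 mm diameter, ball-ended, running in a grey sleeve of 13 mm diameter that ends 41 mm from the origin. The spring takes 3 N to start the plunger moving and 0.3 N more per mm; after 18 mm it is against a hard stop
- fixed_tip (a point): tip of the bare grey nose at the spindle's -x end, which does not give: 8 mm diameter, its end blunt with a 1.5 mm chamfer, its tip 48 mm from the spindle's origin, root 30 mm from it
- tray: shallow purple tray, fixed, 96 x 130 mm, rim 8 mm high, with two low ribs along its y axis in which the roll lies; origin under its centre on the bench. The spindle lies along its y axis, plunger to +y
- flask: conical glass flask, 84 mm across the foot, 137 mm tall; origin under its centre. Leave alone
- reagent: capped bottle of 72 mm diameter, 170 mm tall; origin under its centre. Leave alone
- tube_rack: blue and white test-tube rack, 64 x 198 mm, tubes up to 86 mm tall; origin under its centre. Leave alone
- pen: black pen lying on the notebook, 130 mm long. Leave alone
- spare_roll_1: spare paper roll without spindle, standing on end, diameter 48 mm, 56 mm tall; origin under its centre. Leave alone
- spare_roll_2: another spare paper roll without spindle, like the first. Leave alone
- empty_core: empty cardboard core standing on end, diameter 25 mm, 56 mm tall; origin under its centre. Leave alone

How it is judged:
By the outcome, as a careful person would: the job done as asked, in the order asked, and still so for the second after the job is handed in, with the robot touching nothing.
It also fails if it takes over 53 s, if anything falls off the work surface, if the arm or the gripper's body presses on something with over 40 N, if the wrist force passes 120 N, or if a joint passes its speed limit or range.

## Robot

A 6-joint arm with a two-finger parallel gripper is mounted at the origin on the work surface. World frame = base frame: x ahead of the robot, y to its left, z up, the work surface at z = 0. Lengths are in m, angles in rad, forces in N, time in s.
With the tool pointing down it reaches from about 0.25 to 0.725 m from the base axis. Payload 4 kg.
Tool frame: the origin (TCP) lies midway between the tips of the shut fingers; the grasp point (between the pads) lies 19 mm behind it; y points along the fingers, z is the direction in which the jaws open and shut, and the axes are right-handed (so a half turn about y gives the same grasp; the last joint's range is limited). The gripper opens to 85 mm and grips with 20 to 120 N. Pads are 22 mm wide; open, the fingers measure 114 mm over their backs; the gripper's body (76 mm by 85 mm) begins 54 mm behind the grasp point. The pads swing forward as they close: fully open they stand 13 mm farther back than shut.
Start: joints at [-1.264, 0.241, 0.005, 1.335, 0, 1.571], TCP at [0.151, -0.477, 0.231] pointing down, gripper open.
Joint ranges: [-2.72, 2.72], [-1.05, 1.87], [-1.09, 1.28], [-1.99, 2.15], [-1.42, 1.44], [-3.14, 3.14]. Speed limits (rad/s): [2.79, 2.79, 3.14, 3.14, 3.14, 3.14].

## Interface

Orientations are given as a unit quaternion [x, y, z, w].
In Python, from workcell import bot gives the robot as it stands. The module is installed in compiled form; this text tells all that it offers.
- The arm moves only by the shell command python3 -m handwheel 'ROWS' [OPENING]. ROWS is JSON, a list of rows, each a list of 6 numbers: the shift along the tool's x, y, z in units of 25 mm (1.0 is 25 mm), then the turn, a rotation vector about the tool's x, y, z in units of 10 degrees (1.0 is 10 degrees). A call has exactly 5 rows; each row is the pose to reach, as a shift and turn from the pose commanded when the call began, along the tool's axes at that moment; what a row does not reach only later rows make up. A row lasts 1/8 s, in which the tool goes at most 62.5 mm and 10.7 degrees, less where a joint would pass 70% of its speed; a pose out of reach is approached as far as the arm can. A call with a gripper value outside its range is refused whole. OPENING is the gripper command: -1 is shut, 1 is fully open, values between are in proportion, set as the call begins (- or left out, the last holds). The fingers move at their own pace and stop on an object; the grip force is fixed at half the most. Time passes only in rows, so rows that repeat a pose let the fingers close, or fill a call up. It gives the time, the measured TCP pose, the force and the opening at its end, in the units of the state.
- bot.get_obs(): the state, without advancing time (a new reading comes with each control period).
- bot.camera(name): name is "scene" or "top" or "wrist"; returns a dict with "color" (420x560x3 uint8, red, green, blue), "fx", "fy", "cx", "cy" (pixels), "rvec" (rotation vector, rad) and "tvec" (3), from world to camera coordinates, as OpenCV has them. Camera axes: x right, y down, z forward; pixel columns grow to the right and rows downward; lengths in m; the calibration is good to about 2 mm. A picture is of the moment at which its call begins. There is no depth.
- bot.job_done(): hands the job in, once; it reports no verdict.
The state is a dict: "clock": time; "joint_pos": joint angles; "joint_vel": joint speeds; "tau": joint torques, N m; "eef_pos": TCP position; "tool_rot": TCP orientation; "ft_force": force on the tool from outside, world axes, zero at the start; "ft_torque": the same for the moment, N m; "grip_width": finger opening in m.
Only numpy, scipy, OpenCV 4.12 (cv2) and the standard library are available. Lean on these libraries where they do the work, as an engineer would, in place of code of your own. Each camera call takes 0.05 s, during which the arm holds its last target.

## Working session

There is one attempt and no reset: what is moved stays moved. The work goes in short steps, Python scripts to look and compute and a shell command to move; the robot and the scene stay as the last step left them, time stands still between calls to the robot, and variables do not carry over. Pictures are saved under pics/ and viewed, and the job is handed in when it is done.

```bash
mkdir -p pics; ls; python3 - <<'E'
from workcell import bot
import cv2
o=bot.get_obs()
for k,v in o.items(): print(k,v)
for n in ["scene","top","wrist"]:
    c=bot.camera(n); cv2.imwrite(f"pics/{n}0.png",c["color"][:,:,::-1]); print(n,{k:v for k,v in c.items() if k!="color"})
E
```

```text
pics
clock 0.0
joint_pos [-1.26401691e+00  2.41453180e-01  3.72483952e-03  1.33520425e+00
 -8.01940025e-06  1.57081188e+00]
joint_vel [ 6.69429937e-04 -1.11285985e-03 -2.96031394e-04  1.81685192e-04
  1.30905152e-03 -6.64737877e-05]
tau [-9.38933808e-04 -3.72314537e+01  2.52409369e+01  1.70999730e-02
 -1.56107326e-04  2.10809802e-06]
eef_pos [ 0.15080113 -0.47605161  0.23039312]
tool_rot [-0.10815079  0.69955095 -0.69805899  0.10791438]
ft_force [ 0.43246257 -1.02374833  0.09125294]
ft_torque [-0.01569542 -0.04086574  0.0372365 ]
grip_width 0.08528458527145862
scene {'fx': 463.832108225937, 'fy': 463.832108225937, 'cx': 284.32906847015283, 'cy': 208.8142268300796, 'rvec': array([ 1.34296619,  2.1608732 , -0.94002162]), 'tvec': array([ 0.29231046, -0.3324442 ,  1.57992282])}
top {'fx': 520.9800208447147, 'fy': 520.9800208447147, 'cx': 280.1353056120119, 'cy': 211.6451908439826, 'rvec': array([ 2.12781536, -2.11001287,  0.19231624]), 'tvec': array([-0.01820376,  0.60418621,  1.60990154])}
wrist {'fx': 331.2330819214965, 'fy': 331.2330819214965, 'cx': 283.034942274335, 'cy': 207.44544626101506, 'rvec': array([-2.33752603,  1.71134209,  0.25221425]), 'tvec': array([-0.50043934, -0.03698277,  0.37864361])}
```

View pics/top0.png

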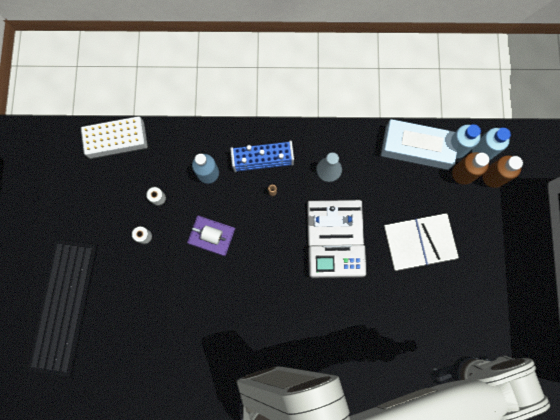

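View pics/scene0.png

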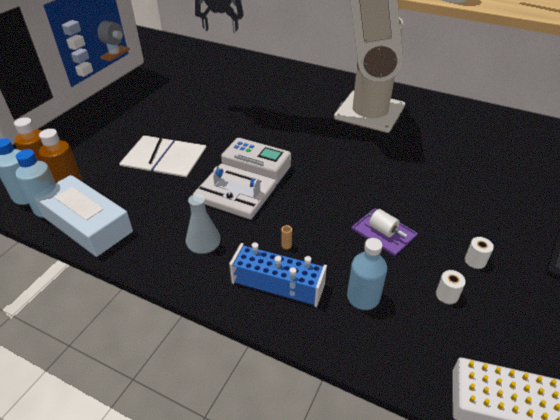

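View pics/wrist0.png

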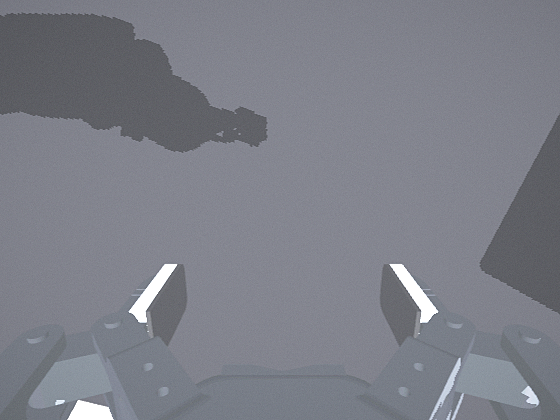

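The top view shows the tray and spindle at about (211,235), the printer at (336,238) with its bay at the top of the picture, and the yoke near (334,220). I'll zoom in on both.

```bash
cat > h.py <<'E'
import numpy as np, cv2
from workcell import bot
from scipy.spatial.transform import Rotation as R
def cam(n): return bot.camera(n)
def px2w(c,u,v,z):
    Rm=R.from_rotvec(c["rvec"]).as_matrix(); t=np.array(c["tvec"])
    d=Rm.T@np.array([(u-c["cx"])/c["fx"],(v-c["cy"])/c["fy"],1]); o=-Rm.T@t
    return o+d*(z-o[2])/d[2]
def w2px(c,p):
    K=np.array([[c["fx"],0,c["cx"]],[0,c["fy"],c["cy"]],[0,0,1.]])
    return cv2.projectPoints(np.array(p,float).reshape(-1,1,3),np.array(c["rvec"],float),np.array(c["tvec"],float),K,None)[0].reshape(-1,2)
def crop(c,u0,v0,u1,v1,s,fn):
    im=c["color"][v0:v1,u0:u1,::-1]
    cv2.imwrite(fn,cv2.resize(im,None,fx=s,fy=s,interpolation=cv2.INTER_CUBIC))
E
python3 - <<'E'
from h import *
c=cam("top")
crop(c,180,205,250,265,8,"pics/t_tray.png"); crop(c,300,195,375,285,6,"pics/t_prn.png")
E
```

```text
(no output)
```

View pics/t_tray.png

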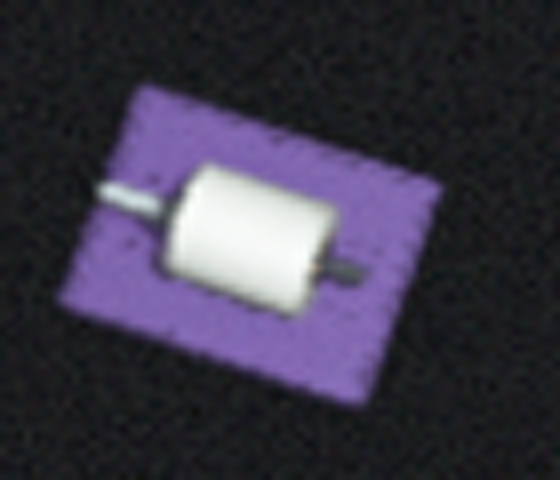

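View pics/t_prn.png

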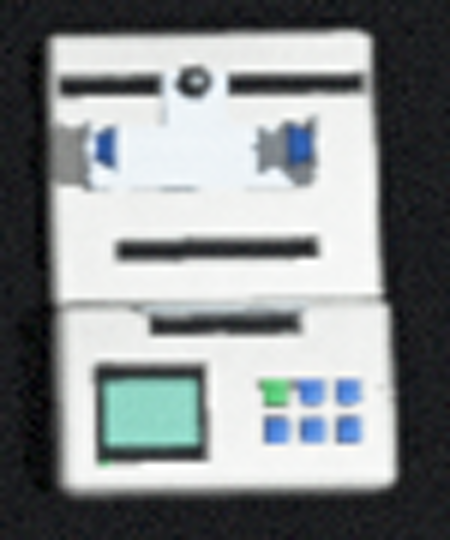

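```bash
python3 - <<'E'
from h import *
c=cam("top")
f=lambda p,u0,v0,s,z: px2w(c,u0+(p[0]+.5)/s-.5,v0+(p[1]+.5)/s-.5,z)
T=[f(p,180,205,8,.006) for p in [(145,85),(442,185),(368,405),(60,300)]]
print("tray",np.round(T,4),np.mean(T,0)); e=T[0]-T[1]; e2=T[1]-T[2];print(np.linalg.norm(e),np.linalg.norm(e2),np.degrees(np.arctan2(e[1],e[0])))
for n,p in dict(pt=(100,192),nt=(366,273),roll=(252,240)).items(): print(n,f(p,180,205,8,.029))
for p,z in [((50,33),.03),((372,31),.03),((57,302),.03),((385,300),.03),((62,492),.058),((395,487),.058)]: print(p,np.round(f(p,300,195,6,z),4))
for p in [(95,147),(117,147),(287,143),(313,143)]: print("cup",p,np.round(f(p,300,195,6,.072),4))
print(-R.from_rotvec(c["rvec"]).as_matrix().T@c["tvec"])
o=bot.get_obs(); print(R.from_quat(o["tool_rot"]).as_matrix().round(3))
w=cam("wrist"); Rw=R.from_rotvec(w["rvec"]).as_matrix(); pc=-Rw.T@w["tvec"]; M=R.from_quat(o["tool_rot"]).as_matrix()
print("cam in tool",M.T@(pc-o["eef_pos"]), (M.T@Rw.T).round(3), o["clock"])
E
```

```text
tray [[0.6001 0.2592 0.006 ]
 [0.5593 0.1356 0.006 ]
 [0.4686 0.1634 0.006 ]
 [0.5106 0.2905 0.006 ]] [0.53464586 0.21216955 0.006     ]
0.13015669311422656 0.09484924840431934 71.75189829991749
pt [0.55170603 0.27183266 0.029     ]
nt [0.51953114 0.16312233 0.029     ]
roll [0.53258904 0.2095788  0.029     ]
(50, 33) [ 0.6486 -0.1033  0.03  ]
(372, 31) [ 0.6511 -0.2783  0.03  ]
(57, 302) [ 0.5014 -0.1069  0.03  ]
(385, 300) [ 0.5039 -0.2823  0.03  ]
(62, 492) [ 0.3984 -0.108   0.058 ]
(395, 487) [ 0.4025 -0.2812  0.058 ]
cup (95, 147) [ 0.5784 -0.125   0.072 ]
cup (117, 147) [ 0.5785 -0.1366  0.072 ]
cup (287, 143) [ 0.5813 -0.2261  0.072 ]
cup (313, 143) [ 0.5814 -0.2397  0.072 ]
[ 0.29166108 -0.02724294  1.69450493]
[[-0.953 -0.     0.302]
 [-0.302  0.001 -0.953]
 [-0.    -1.    -0.001]]
cam in tool [-0.0730896  -0.14219971  0.00121487] [[ 0.     0.958  0.287]
 [-0.001 -0.287  0.958]
 [ 1.    -0.     0.001]] 0.25
```

```bash
cat >> h.py <<'E'
def M(h,a=0):
    "tool rotation: jaw heading h deg, nose-up tilt a deg (about tool z negative)"
    h=np.radians(h); b=np.array([[np.sin(h),0,np.cos(h)],[-np.cos(h),0,np.sin(h)],[0,-1,0]])
    return b@R.from_rotvec([0,0,-np.radians(a)]).as_matrix()
def st(o=None):
    o=o or bot.get_obs(); m=R.from_quat(o["tool_rot"]).as_matrix()
    print("t",round(o["clock"],3),"p",np.round(o["eef_pos"],4),"F",np.round(o["ft_force"],2),"T",np.round(o["ft_torque"],2),"g",round(o["grip_width"],4),
     "head",np.round(np.degrees(np.arctan2(m[1,2],m[0,2])),2),"tilt",np.round(np.degrees(np.arcsin(m[2,0])),2),"jawtilt",np.round(np.degrees(np.arcsin(m[2,2])),2),"j",np.round(o["joint_pos"],2))
    return o,m
def go(p,h,a=0):
    o,m=st(); d=m.T@(np.array(p)-o["eef_pos"])/.025; r=R.from_matrix(m.T@M(h,a)).as_rotvec()*18/np.pi
    print("ROW",np.round(np.r_[d,r],3))
E
python3 -c "
from h import *
go([.580,-.187,.17],1)"
```

```text
t 0.3 p [ 0.1509 -0.4765  0.231 ] F [-0.27  0.09  0.28] T [ 0.03 -0.02 -0.01] g 0.0854 head -72.42 tilt 0.0 jawtilt -0.04 j [-1.26  0.24  0.    1.34 -0.    1.57]
ROW [-1.9858e+01  2.4440e+00 -5.8530e+00  4.0000e-03 -7.3420e+00 -3.0000e-03]
```

```bash
python3 -m handwheel '[[-2.3,0,-0.7,0,-0.8,0],[-4.6,0,-1.4,0,-1.8,0],[-6.9,0,-2.1,0,-2.8,0],[-9.2,0.5,-2.8,0,-3.8,0],[-11.5,1,-3.5,0,-4.8,0]]'; python3 -c "
from h import *
go([.580,-.187,.17],1)"
```

```text
clock: 0.92
eef_pos: [0.4003, -0.3053, 0.2063]
tool_rot: [0.385, -0.593, 0.594, -0.385]
ft_force: [0.8, -1.2, -0.4]
grip_width: 0.0855
t 0.925 p [ 0.4003 -0.3053  0.2063] F [ 0.76 -1.17 -0.38] T [-0.04  0.01 -0.02] g 0.0855 head -24.1 tilt 0.03 jawtilt 0.07 j [-0.65  0.26 -0.04  1.27 -0.    1.34]
ROW [-7.257e+00  1.455e+00  4.629e+00 -6.000e-03 -2.510e+00  4.000e-03]
```

```bash
python3 -m handwheel '[[-2,0.3,1.2,0,-0.8,0],[-4,0.7,2.4,0,-1.6,0],[-6,1.1,3.6,0,-2.3,0],[-7.25,1.45,4.6,0,-2.5,0],[-7.25,1.45,4.6,0,-2.5,0]]'; python3 -c "
from h import *
st()
c=cam('wrist'); crop(c,0,0,560,420,1.4,'pics/w1.png'); np.save('w1.npy',c,allow_pickle=True)
c=cam('top'); np.save('t1.npy',c,allow_pickle=True)"
```

```text
clock: 1.55
eef_pos: [0.5799, -0.1867, 0.1682]
tool_rot: [0.504, -0.497, 0.496, -0.503]
ft_force: [-1.5, -1.0, 0.1]
grip_width: 0.0853
t 1.55 p [ 0.5799 -0.1867  0.1682] F [-1.53 -1.01  0.14] T [-0.05  0.09 -0.05] g 0.0853 head 0.81 tilt -0.05 jawtilt -0.1 j [-0.31  0.49  0.2   1.29  0.    1.24]
```

View pics/w1.png

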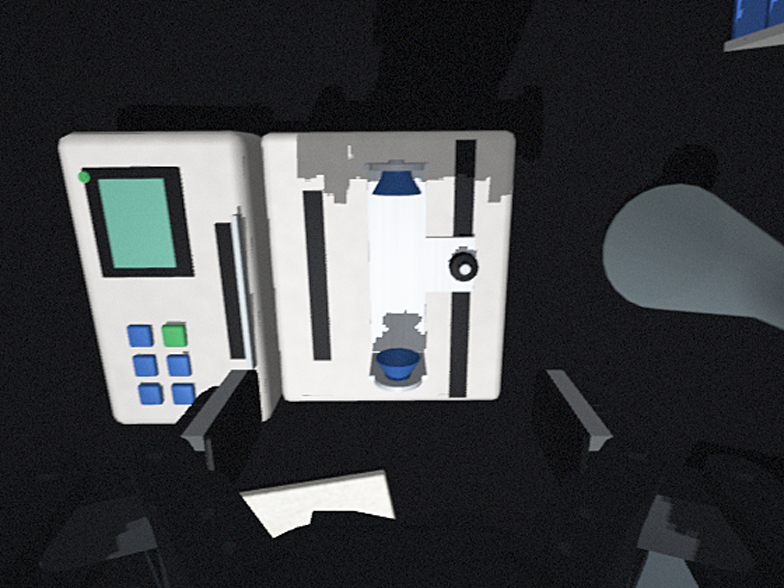

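```bash
python3 -c "
from h import *
c=np.load('w1.npy',allow_pickle=True).item()
crop(c,250,105,320,165,10,'pics/w1a.png');crop(c,250,220,320,285,9,'pics/w1b.png')"
```

```text
(no output)
```

View pics/w1a.png

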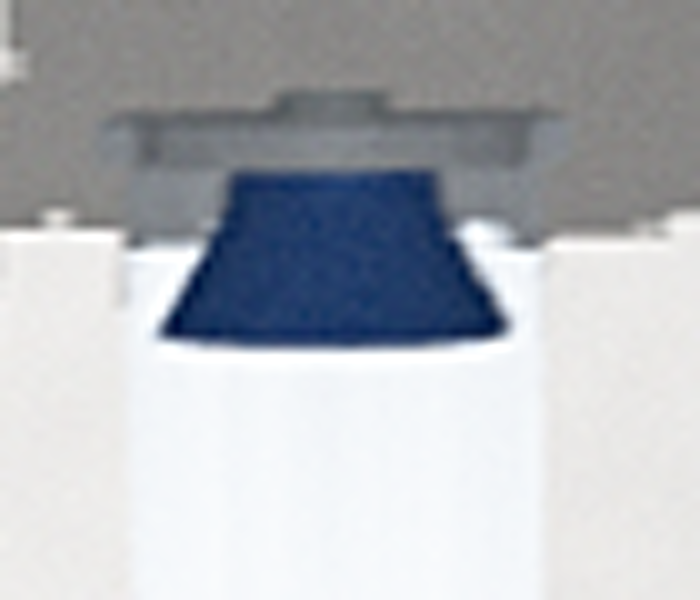

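View pics/w1b.png

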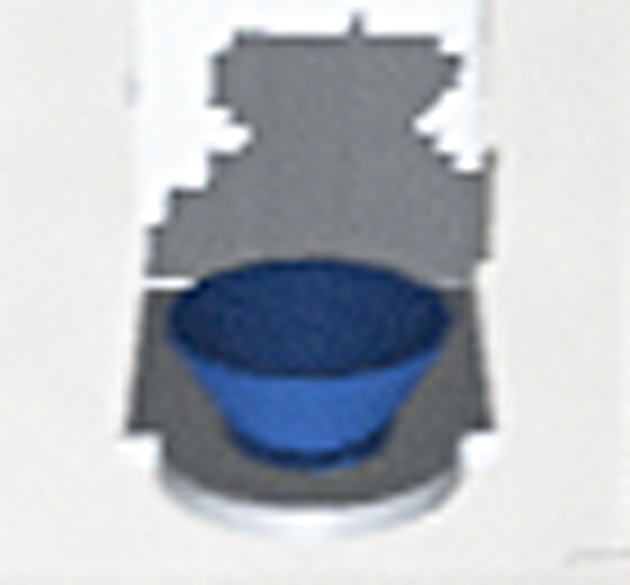

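```bash
python3 -c "
from h import *
c=np.load('w1.npy',allow_pickle=True).item()
f=lambda p,u0,v0,s,z: px2w(c,u0+(p[0]+.5)/s-.5,v0+(p[1]+.5)/s-.5,z)
for p in [(160,333),(510,328)]: print('A',f(p,250,105,10,.066))
print('A bottom edge z=52.5?',f((340,347),250,105,10,.066),f((340,347),250,105,10,.0525))
for p in [(167,325),(450,318)]: print('B',f(p,250,220,9,.066))
print('Btop z79.5',f((308,258),250,220,9,.0795),'Bbot z52.5',f((310,378),250,220,9,.0525))
g=lambda u,v,z: px2w(c,u/1.4,v/1.4,z).round(4)
print('deck corners',g(263,133,.03),g(515,133,.03),g(501,400,.03),g(282,400,.03))
print('slots', g(466,140,.03),g(458,396,.03),g(312,192,.03),g(321,360,.03))
print('plate', g(369,220,.035),g(370,300,.035),g(426,220,.035),g(426,330,.035))
"
```

```text
A [ 0.56680046 -0.13559142  0.066     ]
A [ 0.59214991 -0.1348752   0.066     ]
A bottom edge z=52.5? [ 0.57985813 -0.13640327  0.066     ] [ 0.57987596 -0.13758833  0.0525    ]
B [ 0.56876737 -0.22874733  0.066     ]
B [ 0.59406529 -0.22769059  0.066     ]
Btop z79.5 [ 0.58118974 -0.216149    0.0795    ] Bbot z52.5 [ 0.58175507 -0.24032407  0.0525    ]
deck corners [ 0.5026 -0.1057  0.03  ] [ 0.647  -0.1037  0.03  ] [ 0.6525 -0.2754  0.03  ] [ 0.5038 -0.2776  0.03  ]
slots [ 0.6192 -0.1079  0.03  ] [ 0.6232 -0.2728  0.03  ] [ 0.5294 -0.1386  0.03  ] [ 0.5313 -0.2475  0.03  ]
plate [ 0.5635 -0.154   0.035 ] [ 0.564  -0.2038  0.035 ] [ 0.5973 -0.1535  0.035 ] [ 0.5996 -0.2233  0.035 ]
```

```bash
python3 -c "
from h import *
go([.533,.209,.17],-17.5)"
```

```text
t 1.65 p [ 0.5779 -0.1886  0.1694] F [-0.13 -1.68  0.01] T [-0.08 -0.03 -0.02] g 0.0857 head 0.61 tilt -0.01 jawtilt -0.09 j [-0.32  0.49  0.2   1.29 -0.    1.24]
ROW [-1.5924e+01 -1.8000e-02 -1.6290e+00  1.0000e-02  1.8110e+00  1.0000e-03]
```

```bash
python3 -m handwheel '[[-1.8,0,-0.15,0,0.2,0],[-4,0,-0.4,0,0.5,0],[-6.3,0,-0.6,0,0.8,0],[-8.6,0,-0.85,0,1.1,0],[-10.8,0,-1.1,0,1.4,0]]';python3 -m handwheel '[[-2.2,0,0,0,0.2,0],[-4,0,0,0,0.4,0],[-5.1,0,0,0,0.4,0],[-5.1,0,0,0,0.4,0],[-5.1,0,0,0,0.4,0]]' ; python3 -c "
from h import *
go([.533,.209,.17],-17.5)
c=cam('wrist'); crop(c,0,0,560,420,1.4,'pics/w2.png'); np.save('w2.npy',c,allow_pickle=True)
"
```

```text
clock: 2.28
eef_pos: [0.5473, 0.081, 0.171]
tool_rot: [0.437, -0.556, 0.556, -0.437]
ft_force: [0.8, 0.2, -0.4]
grip_width: 0.0854
clock: 2.9
eef_pos: [0.5774, 0.2032, 0.1704]
tool_rot: [0.418, -0.57, 0.57, -0.418]
ft_force: [-0.1, -0.2, 0.1]
grip_width: 0.0853
t 2.9 p [0.5774 0.2032 0.1704] F [-0.12 -0.24  0.06] T [-0.04 -0.02 -0.05] g 0.0853 head -17.52 tilt 0.04 jawtilt 0.0 j [ 0.34  0.49  0.22  1.29 -0.    2.22]
ROW [ 0.311  0.016 -1.762 -0.    -0.002  0.004]
```

View pics/w2.png

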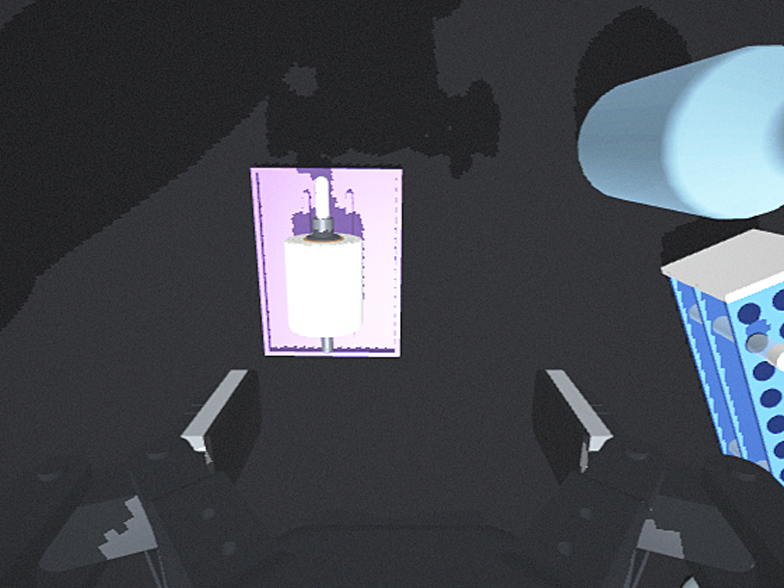

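The spindle is in view: plunger tip at (321,178) and nose tip at (328,352), both in the 1.4x picture.

```bash
python3 -c "
from h import *
c=np.load('w2.npy',allow_pickle=True).item()
g=lambda u,v,z: px2w(c,u/1.4,v/1.4,z)
a=g(321,177,.029);b=g(328,352,.029);print(a,b,np.linalg.norm(a-b),np.degrees(np.arctan2(*(a-b)[[1,0]])), b+(a-b)*48/114)
# roll silhouette edges at top
print([g(285,240,.029),g(362,240,.029),g(289,328,.029),g(362,328,.029)])
t=[g(250,168,.008),g(402,170,.008),g(400,356,.008),g(265,355,.004)];print(np.array(t).round(4),np.mean(t,0))
e=np.array(t[1])-t[2];print(np.degrees(np.arctan2(e[1],e[0])))
"
```

```text
[0.55281503 0.27104765 0.029     ] [0.51812035 0.16329385 0.029     ] 0.11320160461359444 72.15242606457578 [0.53272863 0.20866387 0.029     ]
[array([0.51849675, 0.24215711, 0.029     ]), array([0.56388783, 0.22781733, 0.029     ]), array([0.49962204, 0.18705484, 0.029     ]), array([0.54516989, 0.17266048, 0.029     ])]
[[0.5082 0.2898 0.008 ]
 [0.6    0.2595 0.008 ]
 [0.5602 0.1368 0.008 ]
 [0.4666 0.1653 0.004 ]] [0.53373629 0.21285473 0.007     ]
72.0415689808051
```

```bash
python3 -c "
from h import *
go([.5325,.2085,.085],-17.9)"
```

```text
t 2.95 p [0.5774 0.203  0.1705] F [-0.22 -1.07  0.55] T [ 0.    0.   -0.03] g 0.0852 head -17.55 tilt 0.03 jawtilt 0.0 j [ 0.34  0.49  0.22  1.29 -0.    2.22]
ROW [ 3.290e-01  3.418e+00 -1.781e+00 -0.000e+00  3.500e-02  3.000e-03]
```

```bash
python3 -m handwheel '[[0.33,0.5,-0.9,0,0.035,0],[0.33,1,-1.78,0,0.035,0],[0.33,2.2,-1.78,0,0.035,0],[0.33,3.4,-1.78,0,0.035,0],[0.33,3.4,-1.78,0,0.035,0]]' 0.5; python3 -c "
from h import *
go([.5325,.2085,.009],-17.9)
c=cam('wrist'); crop(c,0,0,560,420,1.4,'pics/w3.png'); np.save('w3.npy',c,allow_pickle=True)
"
```

```text
clock: 3.58
eef_pos: [0.5306, 0.2079, 0.0831]
tool_rot: [-0.418, 0.572, -0.571, 0.414]
ft_force: [0.2, -0.3, -0.5]
grip_width: 0.064
t 3.575 p [0.5306 0.2079 0.0831] F [ 0.22 -0.31 -0.5 ] T [ 0.02 -0.01 -0.04] g 0.064 head -17.89 tilt 0.22 jawtilt -0.25 j [ 0.37  0.48 -0.04  1.05 -0.    2.26]
ROW [-5.700e-02  2.964e+00  7.900e-02  2.500e-02  1.000e-03  2.200e-02]
```

View pics/w3.png

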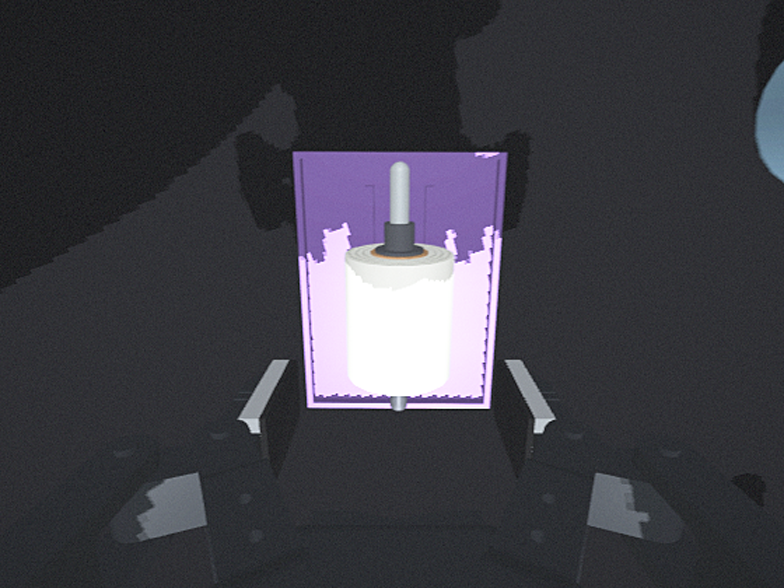

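```bash
python3 -c "
from h import *
c=np.load('w3.npy',allow_pickle=True).item()
g=lambda u,v,z: px2w(c,u/1.4,v/1.4,z)
a=g(400,161,.029);b=g(398,411,.029);print(a,b,np.linalg.norm(a-b),np.degrees(np.arctan2(*(a-b)[[1,0]])), b+(a-b)*48/114)
go([.5325,.2085,.01],-17.9)
"
```

```text
[0.55351635 0.27206845 0.029     ] [0.51735115 0.16233515 0.029     ] 0.11553924770515141 71.7591438915951 [0.5325786  0.20853864 0.029     ]
t 3.625 p [0.532  0.2087 0.0848] F [ 0.78 -0.    0.76] T [0.02 0.   0.02] g 0.0642 head -17.88 tilt 0.09 jawtilt -0.1 j [ 0.37  0.48 -0.04  1.05 -0.    2.26]
ROW [-4.000e-03  2.991e+00  2.500e-02  1.000e-02  2.000e-03  9.000e-03]
```

```bash
python3 -m handwheel '[[0,1,0.02,0,0.01,0],[0,2,0.02,0,0.01,0],[0,2.7,0.02,0,0.01,0],[0,3,0.02,0,0.01,0],[0,3,0.02,0,0.01,0]]'; python3 -c "
from h import *
st()"; python3 -m handwheel '[[0,0,0,0,0,0],[0,0,0,0,0,0],[0,0,0,0,0,0],[0,0,0,0,0,0],[0,0,0,0,0,0]]' -1;python3 -c "
from h import *
st()
c=cam('wrist'); crop(c,0,0,560,420,1.4,'pics/w4.png'); np.save('w4.npy',c,allow_pickle=True)
"
```

```text
clock: 4.25
eef_pos: [0.5338, 0.21, 0.0109]
tool_rot: [0.416, -0.572, 0.572, -0.416]
ft_force: [-0.7, 0.3, 1.1]
grip_width: 0.0641
t 4.25 p [0.5338 0.21   0.0109] F [-0.67  0.31  1.13] T [-0.03 -0.01  0.03] g 0.0641 head -17.9 tilt -0.04 jawtilt 0.04 j [ 0.37  0.57 -0.12  0.89 -0.    2.26]
clock: 4.88
eef_pos: [0.5324, 0.2112, 0.0119]
tool_rot: [-0.416, 0.572, -0.57, 0.417]
ft_force: [-5.8, 1.1, 6.8]
grip_width: 0.0466
t 4.875 p [0.5324 0.2112 0.0119] F [-5.75  1.06  6.84] T [ 0.33  1.07 -0.02] g 0.0466 head -17.81 tilt -0.12 jawtilt -0.09 j [ 0.38  0.56 -0.12  0.89  0.    2.26]
```

View pics/w4.png

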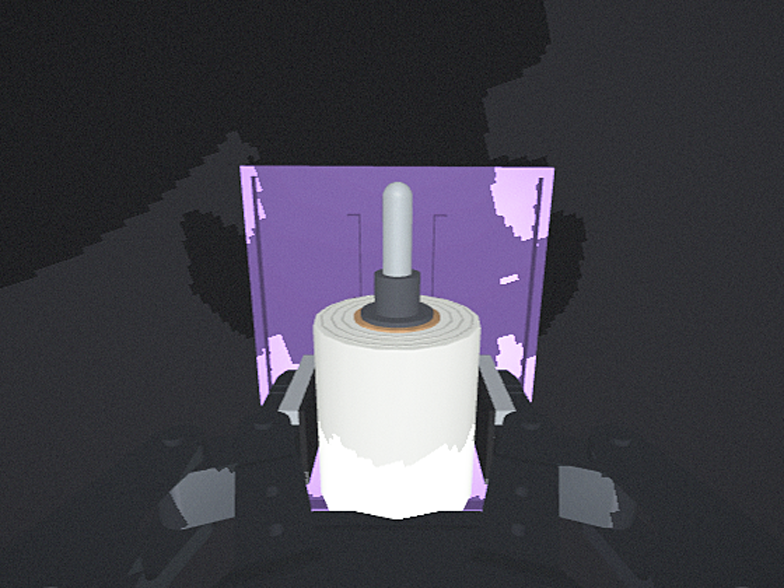

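```bash
python3 -m handwheel '[[0,-0.3,0,0,0,0],[0,-1,0,0,0,0],[0,-2,0,0,0,0],[0,-3.5,0,0,0,0],[0,-5,0,0,0,0]]'; python3 -m handwheel '[[0,-1,0,0,0,0],[0,-1.5,0,0,0,0],[0,-1.5,0,0,0,0],[0,-1.5,0,0,0,0],[0,-1.5,0,0,0,0]]'; python3 -c "
from h import *
st()
c=cam('wrist'); crop(c,0,0,560,420,1.4,'pics/w5.png'); np.save('w5.npy',c,allow_pickle=True)
st()
"
```

```text
clock: 5.55
eef_pos: [0.5334, 0.2099, 0.1366]
tool_rot: [0.416, -0.571, 0.572, -0.416]
ft_force: [0.6, -0.4, -1.6]
grip_width: 0.0463
clock: 6.18
eef_pos: [0.5324, 0.2097, 0.1711]
tool_rot: [-0.417, 0.572, -0.571, 0.415]
ft_force: [-0.0, 0.2, -2.9]
grip_width: 0.0467
t 6.175 p [0.5324 0.2097 0.1711] F [-0.02  0.25 -2.85] T [-0.02 -0.04 -0.01] g 0.0467 head -17.87 tilt 0.11 jawtilt -0.13 j [ 0.38  0.42  0.1   1.25 -0.    2.26]
t 6.225 p [0.5325 0.2098 0.1712] F [-0.32 -0.74 -1.55] T [-0.   -0.02 -0.04] g 0.0464 head -17.87 tilt 0.09 jawtilt -0.11 j [ 0.38  0.42  0.1   1.25 -0.    2.26]
```

View pics/w5.png

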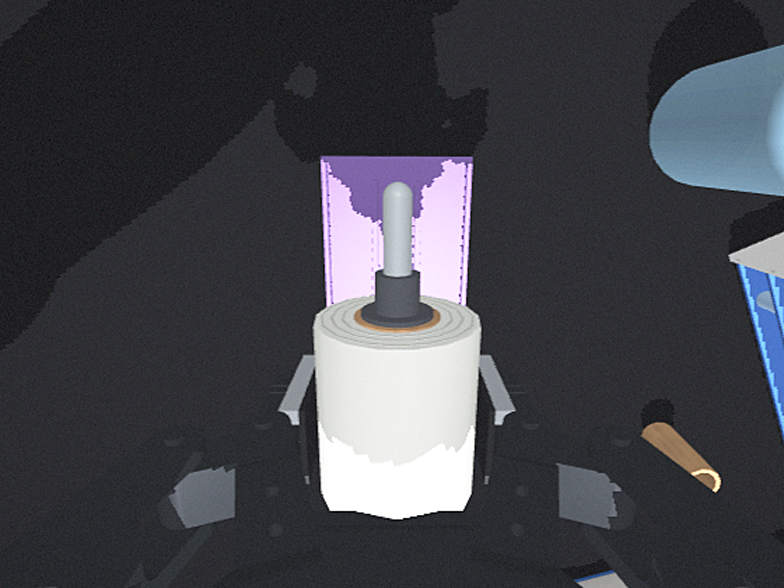

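```bash
python3 -c "
from h import *
for f,row,zt in (('w4.npy',182,.0119),('w5.npy',182,.1712)):
    c=np.load(f,allow_pickle=True).item()
    Rw=R.from_rotvec(c['rvec']).as_matrix(); pc=-Rw.T@c['tvec']; print('cam',pc)
    C=np.array([[0,.958,.287],[0,-.287,.958],[1,0,0]])
    m=M(-17.85)
    tcp=pc-m@np.array([-.0731,-.1422,.0012]); print('tcp from cam',tcp)
    a=px2w(c,397.5/1.4,row/1.4,zt+.0175); d=m.T@(a-tcp); print('tip tool',d)
    for nm,u,v in [('sleeve end near',397.5,271)]:
        print(nm, m.T@(px2w(c,u/1.4,v/1.4,zt+.0175+.0065)-tcp))
"
```

```text
cam [0.55528865 0.27929645 0.15423866]
tcp from cam [0.53173935 0.21008315 0.01203866]
tip tool [-0.06564674 -0.01736134  0.00138645]
sleeve end near [-0.04320393 -0.02386134  0.00140785]
cam [0.55565149 0.27828332 0.31310761]
tcp from cam [0.5321022  0.20907002 0.17090761]
tip tool [-0.06518418 -0.01779239  0.00130755]
sleeve end near [-0.04282189 -0.02429239  0.00130821]
```

```bash
cat >> h.py <<'E'
RA=np.array([.5798,-.1354,.066]); YD=np.array([-.0145,.9999,0]); P0=RA+.009*YD  # bottom of cup A
HD=0.85
def tcp(tip,a,c=0,h=HD):
    m=M(h,a); return np.array(tip)+m@np.array([.0665-c/1000,.0175,0])
def tipnow(c=0):
    o,m=st(); return o["eef_pos"]+m@np.array([-.0665+c/1000,-.0175,0])
def gt(d,dz,a,c=0):
    "tip target: d mm along +y from cup A bottom, dz mm above axis"
    p=P0+d/1000*YD+np.array([0,0,dz/1000]); print("tcp target",tcp(p,a,c).round(4)); go(tcp(p,a,c),HD,a)
E
python3 -c "
from h import *
gt(-17,70,28)"
```

```text
tcp target [ 0.5809 -0.2103  0.1518]
t 6.225 p [0.5325 0.2098 0.1712] F [-0.32 -0.74 -1.55] T [-0.   -0.02 -0.04] g 0.0464 head -17.87 tilt 0.09 jawtilt -0.11 j [ 0.38  0.42  0.1   1.25 -0.    2.26]
ROW [15.4    0.789  7.001  0.47  -1.832 -2.767]
```

```bash
python3 -m handwheel '[[1,0,0.4,0,-0.1,0],[3,0,1.3,0,-0.4,0],[5.2,0,2.3,0,-0.8,0],[7.4,0,3.3,0,-1.2,0],[9,0,4,0,-1.5,0]]'; python3 -c "
from h import *
gt(-17,70,28)"
```

```text
clock: 6.85
eef_pos: [0.5591, -0.0372, 0.172]
tool_rot: [-0.488, 0.512, -0.512, 0.487]
ft_force: [0.4, -0.1, -3.1]
grip_width: 0.046
tcp target [ 0.5809 -0.2103  0.1518]
t 6.85 p [ 0.5591 -0.0372  0.172 ] F [ 0.41 -0.06 -3.07] T [-0.04 -0.03  0.01] g 0.046 head -2.86 tilt 0.01 jawtilt -0.05 j [-0.07  0.39  0.06  1.24 -0.    1.55]
ROW [ 6.872  0.808  1.217  0.095 -0.362 -2.798]
```

```bash
python3 -m handwheel '[[1.6,0,0.3,0,-0.1,-0.4],[3.2,0.1,0.6,0,-0.2,-1],[4.8,0.3,0.9,0.05,-0.3,-1.7],[6,0.6,1.1,0.07,-0.35,-2.4],[6.8,0.8,1.2,0.09,-0.36,-2.8]]'; python3 -m handwheel '[[0,0,0,0,0,0],[0,0,0,0,0,0],[0,0,0,0,0,0],[0,0,0,0,0,0],[0,0,0,0,0,0]]'; python3 -c "
from h import *
gt(-17,0,28)
for n in ('scene','wrist','top'):
  c=cam(n); np.save(n+'6.npy',c,allow_pickle=True)
  if n=='wrist': crop(c,0,0,560,420,1.4,'pics/w6.png')
  if n=='scene': crop(c,180,110,310,230,5,'pics/s6.png')
"
```

```text
clock: 7.48
eef_pos: [0.5803, -0.2064, 0.151]
tool_rot: [0.61, -0.36, 0.603, -0.368]
ft_force: [0.2, 0.3, -2.0]
grip_width: 0.0465
clock: 8.1
eef_pos: [0.581, -0.2059, 0.1529]
tool_rot: [0.608, -0.36, 0.604, -0.369]
ft_force: [-0.2, 1.3, -2.3]
grip_width: 0.0465
tcp target [ 0.5809 -0.2103  0.0818]
t 8.1 p [ 0.581  -0.2059  0.1529] F [-0.18  1.33 -2.34] T [ 0.68 -0.02  0.01] g 0.0465 head 0.81 tilt 28.0 jawtilt 0.04 j [-0.11  0.46  0.02  1.06 -0.48  1.43]
ROW [-1.180e+00  2.595e+00 -6.000e-03 -1.000e-03 -6.000e-03  0.000e+00]
```

View pics/w6.png

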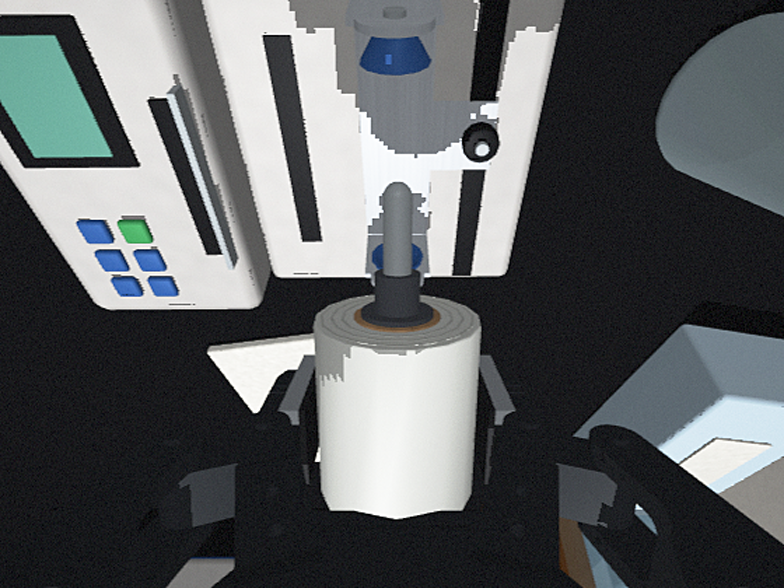

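View pics/s6.png

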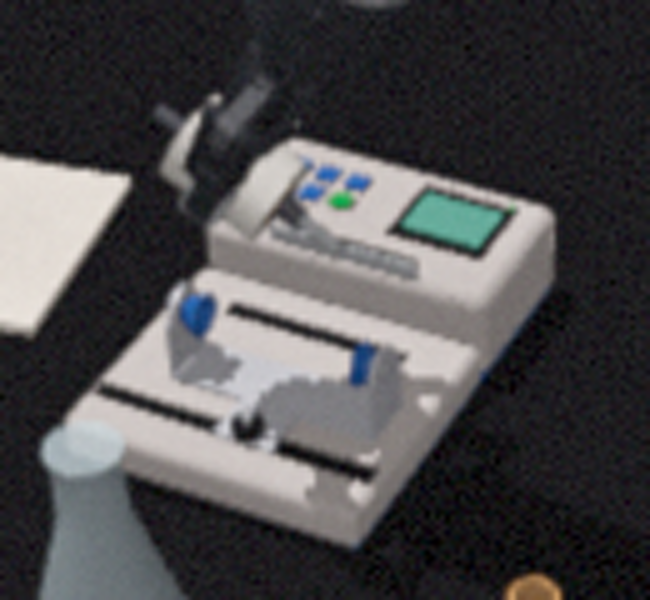

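```bash
python3 -c "
from h import *
c=np.load('wrist6.npy',allow_pickle=True).item()
g=lambda u,v,z: px2w(c,u/1.4,v/1.4,z)
print(g(360,67,.066),g(432,66,.066), 'bottom of rim',g(395,75,.0525))
t=tipnow();print('tip',t, 'rel P0 mm', (t-P0)*1000); print('proj tip',w2px(c,[t,RA])*1.4)
c=np.load('scene6.npy',allow_pickle=True).item()
p=w2px(c,[t,RA,P0,RA-.092*YD,RA-.101*YD]);print((p-[180,110])*5)
"
```

```text
[ 0.56717223 -0.13706959  0.066     ] [ 0.59347807 -0.13636144  0.066     ] bottom of rim [ 0.58004782 -0.14457098  0.0525    ]
t 8.25 p [ 0.5808 -0.206   0.1527] F [ 0.37  0.05 -2.62] T [0.72 0.03 0.03] g 0.046 head 0.8 tilt 28.0 jawtilt 0.01 j [-0.11  0.46  0.02  1.06 -0.48  1.43]
tip [ 0.57985885 -0.13906515  0.13688852] rel P0 mm [  0.18935052 -12.66424742  70.88851583]
proj tip [[394.16062513 174.03867935]
 [394.58032627  62.67790472]]
[[344.53065266 248.22956561]
 [357.37941618 360.75134967]
 [372.79828343 365.57508113]
 [203.81243919 312.70853009]
 [189.17454156 308.12912189]]
```

```bash
python3 -m handwheel '[[-0.1,0.5,0,0,0,0],[-0.4,1.2,0,0,0,0],[-0.85,2,0,0,0,0],[-1.15,2.55,0,0,0,0],[-1.15,2.55,0,0,0,0]]'; python3 -c "
from h import *
t=tipnow(); print((t-P0)*1000)
for n in ('scene','wrist'):
  c=cam(n); np.save(n+'7.npy',c,allow_pickle=True)
  if n=='wrist': crop(c,0,0,560,420,1.4,'pics/w7.png')
  if n=='scene': crop(c,180,110,310,230,5,'pics/s7.png')
t=tipnow(); print((t-P0)*1000)
gt(-3,0,28)
"
```

```text
clock: 8.88
eef_pos: [0.5794, -0.2105, 0.0807]
tool_rot: [0.61, -0.361, 0.602, -0.368]
ft_force: [0.3, -1.0, -2.3]
grip_width: 0.0465
t 8.875 p [ 0.5794 -0.2105  0.0807] F [ 0.31 -0.99 -2.31] T [ 0.62 -0.01  0.06] g 0.0465 head 0.79 tilt 27.98 jawtilt -0.23 j [-0.12  0.53 -0.08  0.9  -0.48  1.42]
[ -1.26190466 -17.19446163  -1.03737884]
t 8.975 p [ 0.5811 -0.2107  0.083 ] F [ 0.18 -1.05 -1.95] T [ 0.62 -0.02 -0.03] g 0.0465 head 0.8 tilt 28.03 jawtilt 0.02 j [-0.12  0.53 -0.07  0.9  -0.48  1.42]
[  0.5191791  -17.42924781   1.20352806]
tcp target [ 0.5807 -0.1963  0.0818]
t 8.975 p [ 0.5811 -0.2107  0.083 ] F [ 0.18 -1.05 -1.95] T [ 0.62 -0.02 -0.03] g 0.0465 head 0.8 tilt 28.03 jawtilt 0.02 j [-0.12  0.53 -0.07  0.9  -0.48  1.42]
ROW [-0.533 -0.227 -0.008  0.001 -0.005  0.003]
```

View pics/w7.png

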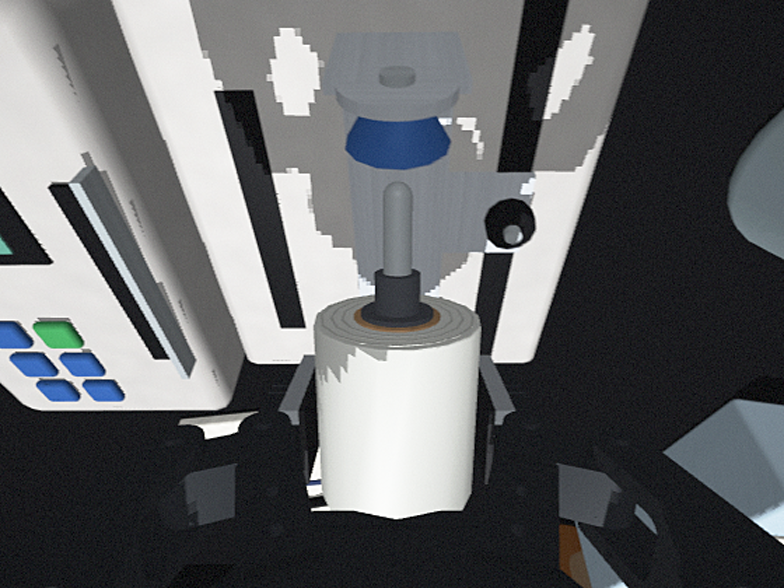

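View pics/s7.png

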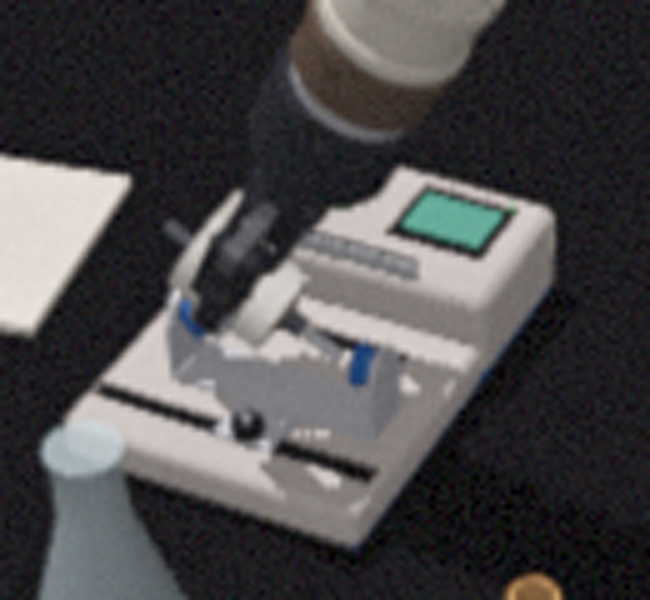

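```bash
python3 -m handwheel '[[-0.09,-0.03,0,0,0,0],[-0.18,-0.07,0,0,0,0],[-0.27,-0.11,0,0,0,0],[-0.36,-0.15,0,0,0,0],[-0.45,-0.19,0,0,0,0]]'; python3 -c "
from h import *
t=tipnow(); print((t-P0)*1000)
gt(0,0,28)
"
```

```text
clock: 9.6
eef_pos: [0.5807, -0.1982, 0.0817]
tool_rot: [0.609, -0.36, 0.604, -0.368]
ft_force: [-0.8, 0.7, -1.9]
grip_width: 0.0462
t 9.6 p [ 0.5807 -0.1982  0.0817] F [-0.8   0.72 -1.94] T [ 0.66  0.03 -0.08] g 0.0462 head 0.81 tilt 28.01 jawtilt 0.01 j [-0.1   0.53 -0.08  0.91 -0.49  1.45]
[ 0.10060203 -4.85373456 -0.05427541]
tcp target [ 0.5807 -0.1933  0.0818]
t 9.6 p [ 0.5807 -0.1982  0.0817] F [-0.8   0.72 -1.94] T [ 0.66  0.03 -0.08] g 0.0462 head 0.81 tilt 28.01 jawtilt 0.01 j [-0.1   0.53 -0.08  0.91 -0.49  1.45]
ROW [-0.171 -0.093  0.001  0.001 -0.004  0.001]
```

```bash
s="from h import *
t=tipnow(); print(((t-P0)*1000).round(2))"; python3 -m handwheel '[[-0.035,-0.019,0,0,0,0],[-0.07,-0.038,0,0,0,0],[-0.105,-0.056,0,0,0,0],[-0.105,-0.056,0,0,0,0],[-0.105,-0.056,0,0,0,0]]' >/dev/null; python3 -c "$s";  python3 -m handwheel '[[-0.018,-0.01,0,0,0,0],[-0.035,-0.019,0,0,0,0],[-0.053,-0.028,0,0,0,0],[-0.07,-0.038,0,0,0,0],[-0.07,-0.038,0,0,0,0]]' >/dev/null; python3 -c "$s"
```

```text
t 10.225 p [ 0.5806 -0.1955  0.0817] F [ 0.21 -0.4  -2.19] T [ 0.68  0.   -0.03] g 0.0458 head 0.79 tilt 28.01 jawtilt 0.0 j [-0.09  0.53 -0.08  0.91 -0.49  1.45]
[ 0.02 -2.2  -0.09]
t 10.85 p [ 0.5807 -0.1934  0.0817] F [ 0.16 -0.79 -2.21] T [0.64 0.02 0.01] g 0.0464 head 0.81 tilt 28.01 jawtilt 0.0 j [-0.09  0.53 -0.08  0.91 -0.49  1.46]
[ 0.05 -0.06 -0.07]
```

Nominally at the cup bottom, but I feel no contact yet. I'll keep going in 2 mm steps.

```bash
s="from h import *
t=tipnow(); print(((t-P0)*1000).round(2))"; for i in 1 2; do python3 -m handwheel '[[-0.018,-0.01,0,0,0,0],[-0.035,-0.019,0,0,0,0],[-0.053,-0.028,0,0,0,0],[-0.07,-0.038,0,0,0,0],[-0.07,-0.038,0,0,0,0]]' >/dev/null; python3 -c "$s"; done
```

```text
t 11.475 p [ 0.5806 -0.1914  0.0817] F [-0.01  0.15 -1.83] T [ 0.69 -0.02  0.  ] g 0.0462 head 0.81 tilt 28.01 jawtilt 0.0 j [-0.08  0.53 -0.08  0.91 -0.49  1.46]
[ 0.01  1.91 -0.05]
t 12.1 p [ 0.5806 -0.19    0.082 ] F [ 0.   -4.27 -1.4 ] T [-0.08  0.07 -0.01] g 0.0465 head 0.77 tilt 28.07 jawtilt 0.01 j [-0.08  0.53 -0.08  0.92 -0.49  1.46]
[0.01 3.29 0.13]
```

```bash
python3 -c "
from h import *
gt(3,0,20,5)
gt(3,0,14,10)
"
```

```text
tcp target [ 0.5806 -0.1872  0.0706]
t 12.1 p [ 0.5806 -0.19    0.082 ] F [ 0.   -4.27 -1.4 ] T [-0.08  0.07 -0.01] g 0.0465 head 0.77 tilt 28.07 jawtilt 0.01 j [-0.08  0.53 -0.08  0.92 -0.49  1.46]
ROW [-0.315  0.349  0.001  0.002 -0.008  0.807]
tcp target [ 0.5805 -0.1825  0.0627]
t 12.1 p [ 0.5806 -0.19    0.082 ] F [ 0.   -4.27 -1.4 ] T [-0.08  0.07 -0.01] g 0.0465 head 0.77 tilt 28.07 jawtilt 0.01 j [-0.08  0.53 -0.08  0.92 -0.49  1.46]
ROW [-6.300e-01  5.390e-01  1.000e-03  2.000e-03 -8.000e-03  1.407e+00]
```

```bash
s="from h import *
gt(3,0,14,10); t=tipnow(5); print(((t-P0)*1000).round(2))"; python3 -m handwheel '[[-0.08,0.09,0,0,0,0.2],[-0.16,0.18,0,0,0,0.4],[-0.24,0.27,0,0,0,0.6],[-0.315,0.35,0,0,0,0.8],[-0.315,0.35,0,0,0,0.8]]' >/dev/null; python3 -c "$s"
```

```text
tcp target [ 0.5805 -0.1825  0.0627]
t 12.725 p [ 0.5805 -0.1875  0.0705] F [-0.74 -4.59 -0.51] T [-0.46  0.1  -0.03] g 0.0459 head 0.72 tilt 19.98 jawtilt 0.03 j [-0.14  0.53 -0.06  0.93 -0.34  1.4 ]
ROW [-0.296  0.225  0.002  0.001 -0.013  0.598]
t 12.725 p [ 0.5805 -0.1875  0.0705] F [-0.74 -4.59 -0.51] T [-0.46  0.1  -0.03] g 0.0459 head 0.72 tilt 19.98 jawtilt 0.03 j [-0.14  0.53 -0.06  0.93 -0.34  1.4 ]
[ 0.04  2.68 -0.06]
```

```bash
s="from h import *
t=tipnow(10); print(((t-P0)*1000).round(2)); gt(3,0,13,15)
c=cam('scene'); crop(c,180,110,310,230,5,'pics/s8.png'); c=cam('wrist'); crop(c,0,0,560,420,1.4,'pics/w8.png')"; python3 -m handwheel '[[-0.07,0.06,0,0,0,0.15],[-0.15,0.12,0,0,0,0.3],[-0.22,0.17,0,0,0,0.45],[-0.296,0.225,0,0,-0.01,0.6],[-0.296,0.225,0,0,-0.01,0.6]]' >/dev/null; python3 -c "$s"
```

```text
t 13.35 p [ 0.5807 -0.1824  0.0627] F [-0.01 -5.79  0.28] T [-0.92  0.07  0.  ] g 0.0465 head 0.85 tilt 14.02 jawtilt 0.01 j [-0.19  0.54 -0.04  0.95 -0.24  1.36]
[ 0.11  3.01 -0.01]
tcp target [ 0.5804 -0.1775  0.0605]
t 13.35 p [ 0.5807 -0.1824  0.0627] F [-0.01 -5.79  0.28] T [-0.92  0.07  0.  ] g 0.0465 head 0.85 tilt 14.02 jawtilt 0.01 j [-0.19  0.54 -0.04  0.95 -0.24  1.36]
ROW [-0.212  0.036 -0.006 -0.001 -0.     0.102]
```

View pics/s8.png

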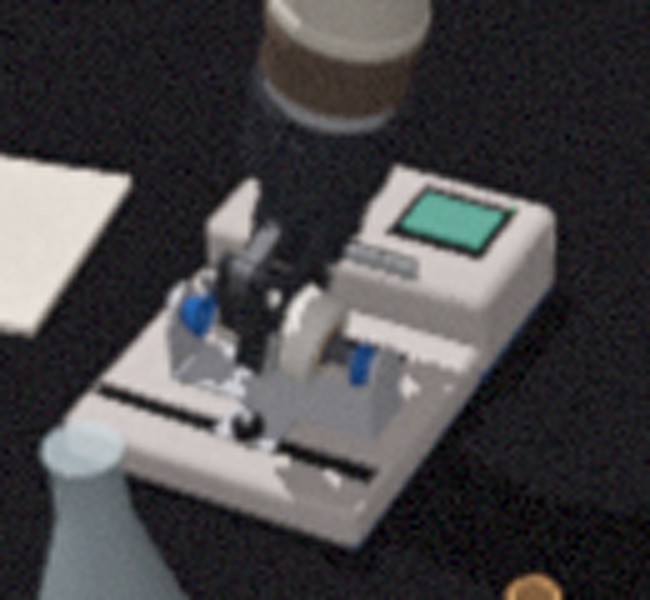

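View pics/w8.png

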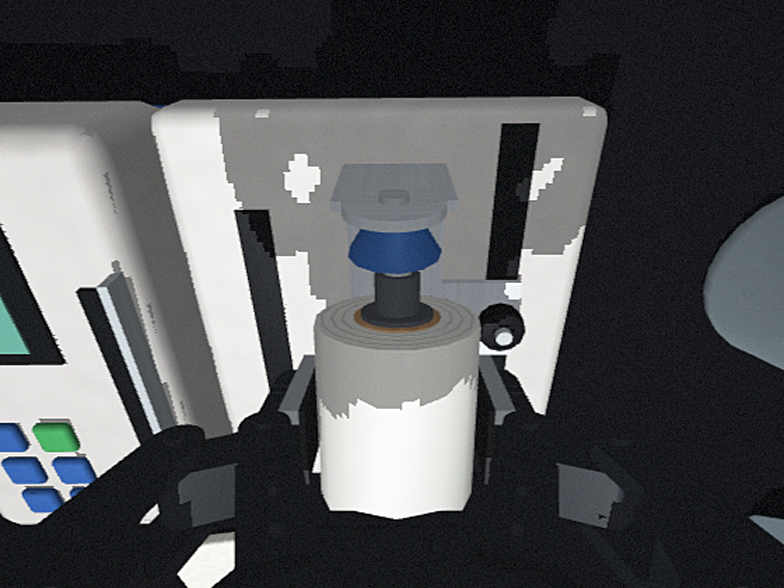

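```bash
s="from h import *
t=tipnow(15); print(((t-P0)*1000).round(2)); gt(3,0,8,15)
c=cam('scene'); crop(c,180,110,310,230,5,'pics/s9.png')"; python3 -m handwheel '[[-0.053,0.01,0,0,0,0.025],[-0.106,0.018,0,0,0,0.05],[-0.16,0.027,0,0,0,0.075],[-0.212,0.036,0,0,0,0.1],[-0.212,0.036,0,0,0,0.1]]' >/dev/null; python3 -c "$s"
```

```text
t 14.075 p [ 0.5806 -0.1776  0.0607] F [-0.37 -6.65  0.15] T [-1.11  0.07  0.01] g 0.0466 head 0.86 tilt 13.08 jawtilt 0.01 j [-0.19  0.54 -0.04  0.95 -0.22  1.36]
[0.13 2.88 0.05]
tcp target [ 0.5804 -0.1768  0.0558]
t 14.075 p [ 0.5806 -0.1776  0.0607] F [-0.37 -6.65  0.15] T [-1.11  0.07  0.01] g 0.0466 head 0.86 tilt 13.08 jawtilt 0.01 j [-0.19  0.54 -0.04  0.95 -0.22  1.36]
ROW [-0.075  0.181 -0.007 -0.001  0.001  0.508]
```

View pics/s9.png

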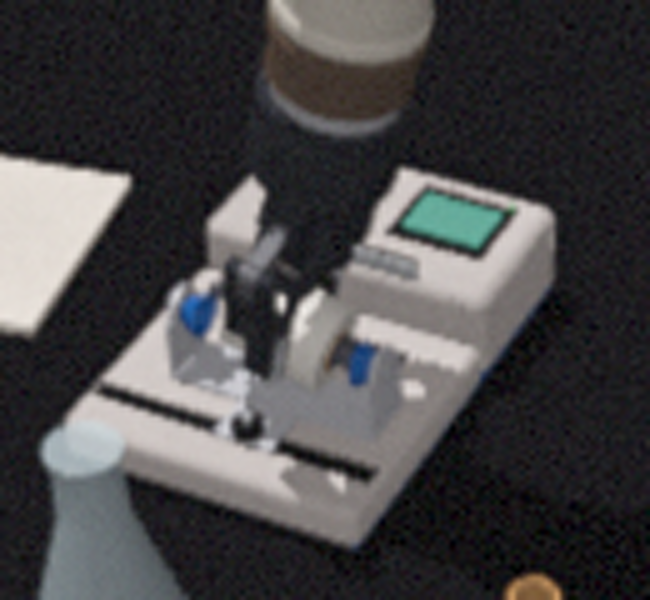

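```bash
s="from h import *
t=tipnow(15); print(((t-P0)*1000).round(2)); gt(3,0,4,15.3)"; python3 -m handwheel '[[-0.02,0.045,0,0,0,0.125],[-0.04,0.09,0,0,0,0.25],[-0.06,0.135,0,0,0,0.375],[-0.08,0.18,0,0,0,0.5],[-0.08,0.18,0,0,0,0.5]]' >/dev/null; python3 -c "$s"
```

```text
t 14.75 p [ 0.5807 -0.1772  0.0559] F [-1.49 -7.55 -0.02] T [-1.27  0.17  0.06] g 0.0466 head 0.83 tilt 8.1 jawtilt 0.02 j [-0.23  0.55 -0.02  0.97 -0.14  1.33]
[ 0.21  2.61 -0.03]
tcp target [ 0.5804 -0.1757  0.0521]
t 14.75 p [ 0.5807 -0.1772  0.0559] F [-1.49 -7.55 -0.02] T [-1.27  0.17  0.06] g 0.0466 head 0.83 tilt 8.1 jawtilt 0.02 j [-0.23  0.55 -0.02  0.97 -0.14  1.33]
ROW [-0.083  0.141 -0.009 -0.002 -0.002  0.41 ]
```

```bash
s="from h import *
t=tipnow(15); print(((t-P0)*1000).round(2)); gt(3,0,0,15.3)
c=cam('scene'); crop(c,180,110,310,230,5,'pics/s10.png')"; python3 -m handwheel '[[-0.02,0.035,0,0,0,0.1],[-0.04,0.07,0,0,0,0.2],[-0.06,0.105,0,0,0,0.3],[-0.08,0.14,0,0,0,0.4],[-0.08,0.14,0,0,0,0.4]]' >/dev/null; python3 -c "$s"
```

```text
t 15.375 p [ 0.5806 -0.1758  0.0521] F [-0.3  -7.65  0.18] T [-1.41  0.18  0.06] g 0.0462 head 0.83 tilt 4.11 jawtilt 0.01 j [-0.26  0.56 -0.    0.99 -0.07  1.3 ]
[ 0.16  3.18 -0.16]
tcp target [ 0.5804 -0.1746  0.0485]
t 15.375 p [ 0.5806 -0.1758  0.0521] F [-0.3  -7.65  0.18] T [-1.41  0.18  0.06] g 0.0462 head 0.83 tilt 4.11 jawtilt 0.01 j [-0.26  0.56 -0.    0.99 -0.07  1.3 ]
ROW [-0.06   0.139 -0.008 -0.001 -0.002  0.411]
```

View pics/s10.png

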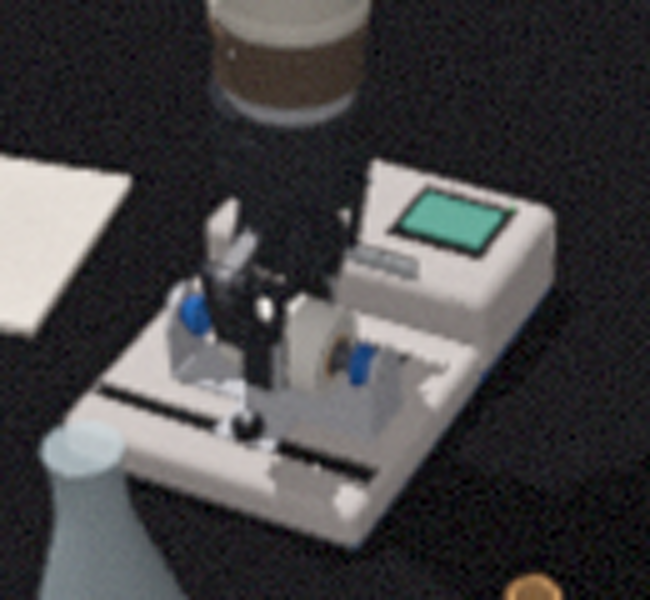

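```bash
s="from h import *
t=tipnow(15); print(((t-P0)*1000).round(2)); gt(3,0,0,10)
c=cam('scene'); crop(c,180,110,310,230,5,'pics/s11.png')
c=cam('top'); crop(c,300,195,375,285,6,'pics/t11.png')"; python3 -m handwheel '[[-0.015,0.035,0,0,0,0.1],[-0.03,0.07,0,0,0,0.2],[-0.045,0.105,0,0,0,0.3],[-0.055,0.14,0,0,0,0.41],[-0.055,0.14,0,0,0,0.41]]' >/dev/null; python3 -c "$s"
```

```text
t 16.05 p [ 0.5806 -0.1748  0.0484] F [-0.87 -7.4   0.99] T [-1.45  0.2   0.09] g 0.0465 head 0.83 tilt 0.02 jawtilt 0.01 j [-0.29  0.58  0.02  1.01 -0.    1.26]
[ 0.2   3.09 -0.14]
tcp target [ 0.5805 -0.1799  0.0485]
t 16.05 p [ 0.5806 -0.1748  0.0484] F [-0.87 -7.4   0.99] T [-1.45  0.2   0.09] g 0.0465 head 0.83 tilt 0.02 jawtilt 0.01 j [-0.29  0.58  0.02  1.01 -0.    1.26]
ROW [ 0.203 -0.005 -0.009 -0.001 -0.002  0.002]
```

View pics/s11.png

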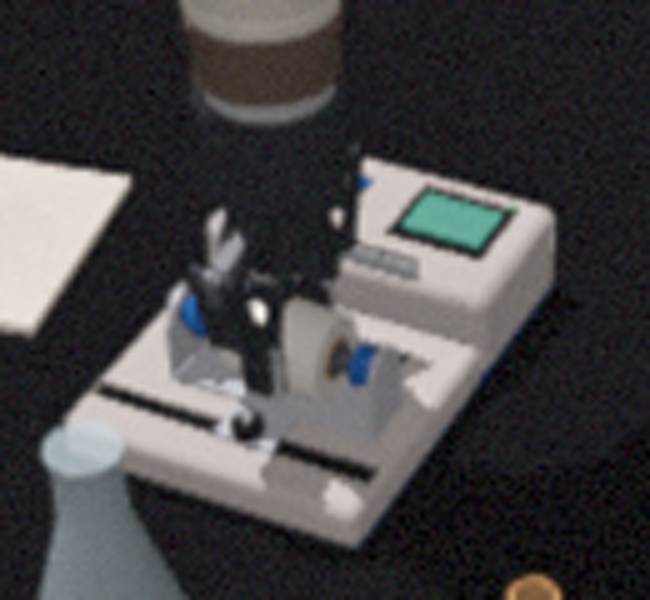

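View pics/t11.png

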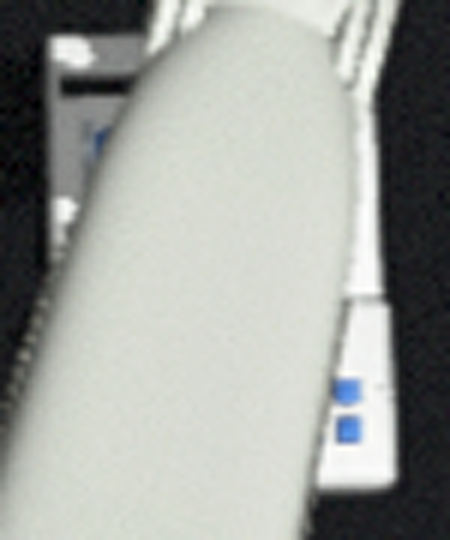

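```bash
s="from h import *
t=tipnow(4); print(((t-P0)*1000).round(2))"; python3 -m handwheel '[[0.04,0,0,0,0,0],[0.08,0,0,0,0,0],[0.12,0,0,0,0,0],[0.16,0,0,0,0,0],[0.2,0,0,0,0,0]]' >/dev/null; python3 -c "$s"; python3 -m handwheel '[[0.032,0,0,0,0,0],[0.064,0,0,0,0,0],[0.096,0,0,0,0,0],[0.128,0,0,0,0,0],[0.16,0,0,0,0,0]]' >/dev/null; python3 -c "$s"
```

```text
t 16.775 p [ 0.5807 -0.1789  0.0484] F [-1.78 -6.5   0.29] T [-1.15  0.21  0.05] g 0.0464 head 0.88 tilt -0.04 jawtilt 0.01 j [-0.3   0.58  0.03  1.02  0.    1.26]
[ 0.05  9.94 -0.07]
t 17.4 p [ 0.5808 -0.1825  0.0483] F [-0.97 -4.48 -0.45] T [-0.93  0.17  0.1 ] g 0.0464 head 0.9 tilt -0.09 jawtilt 0.01 j [-0.31  0.58  0.03  1.02  0.    1.25]
[ 0.1   6.38 -0.08]
```

```bash
s="from h import *
t=tipnow(4); print(((t-P0)*1000).round(2))"; python3 -m handwheel '[[0.03,0,0,0,0,0],[0.06,0,0,0,0,0],[0.09,0,0,0,0,0],[0.09,0,0,0,0,0],[0.09,0,0,0,0,0]]' >/dev/null; python3 -c "$s"; python3 -m handwheel '[[0.02,0,0,0,0,0],[0.04,0,0,0,0,0],[0.04,0,0,0,0,0],[0.04,0,0,0,0,0],[0.04,0,0,0,0,0]]' >/dev/null; python3 -c "$s"
```

```text
t 18.025 p [ 0.5807 -0.1844  0.0483] F [-0.38 -4.24  0.3 ] T [-0.9   0.02  0.04] g 0.0461 head 0.89 tilt -0.08 jawtilt -0.0 j [-0.31  0.58  0.03  1.02  0.    1.25]
[ 0.04  4.43 -0.14]
t 18.65 p [ 0.5806 -0.1853  0.0482] F [ 0.35 -3.85  0.3 ] T [-0.82 -0.01 -0.03] g 0.0464 head 0.9 tilt -0.09 jawtilt -0.02 j [-0.31  0.59  0.03  1.02  0.    1.25]
[-0.06  3.53 -0.23]
```

```bash
s="from h import *
t=tipnow(4); print(((t-P0)*1000).round(2))"; for i in 1 2; do python3 -m handwheel '[[0.01,0,0,0,0,0],[0.02,0,0,0,0,0],[0.03,0,0,0,0,0],[0.03,0,0,0,0,0],[0.03,0,0,0,0,0]]' >/dev/null; python3 -c "$s"; done
```

```text
t 19.275 p [ 0.5806 -0.1861  0.0482] F [-0.21 -4.88 -0.25] T [-0.67 -0.12  0.02] g 0.0465 head 0.9 tilt -0.09 jawtilt -0.02 j [-0.31  0.59  0.03  1.02  0.    1.24]
[-0.08  2.75 -0.23]
t 19.9 p [ 0.5805 -0.1865  0.0481] F [ 0.59 -2.14  0.65] T [-0.28 -0.11 -0.03] g 0.0464 head 0.91 tilt -0.12 jawtilt -0.03 j [-0.31  0.59  0.03  1.02  0.    1.24]
[-0.11  2.32 -0.24]
```

```bash
s="from h import *
t=tipnow(4); print(((t-P0)*1000).round(2))
c=cam('wrist'); crop(c,0,0,560,420,1.4,'pics/w12.png')
c=cam('scene'); crop(c,180,110,310,230,5,'pics/s12.png')"; python3 -m handwheel '[[0.01,0,0,0,0,0],[0.02,0,0,0,0,0],[0.03,0,0,0,0,0],[0.03,0,0,0,0,0],[0.03,0,0,0,0,0]]' >/dev/null; python3 -c "$s"
```

```text
t 20.525 p [ 0.5805 -0.1867  0.0481] F [2.01 4.38 0.43] T [ 0.85 -0.19 -0.04] g 0.0466 head 0.94 tilt -0.18 jawtilt -0.03 j [-0.31  0.59  0.03  1.02  0.    1.24]
[-0.16  2.1  -0.24]
```

View pics/w12.png

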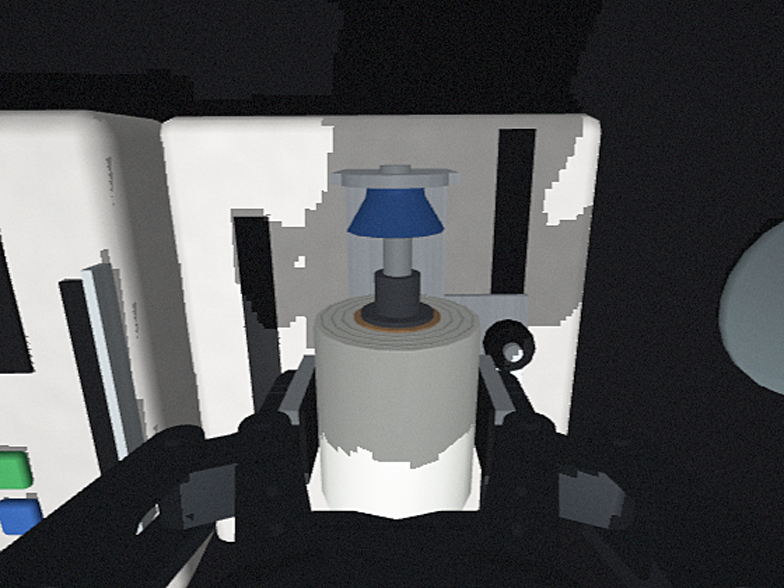

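View pics/s12.png

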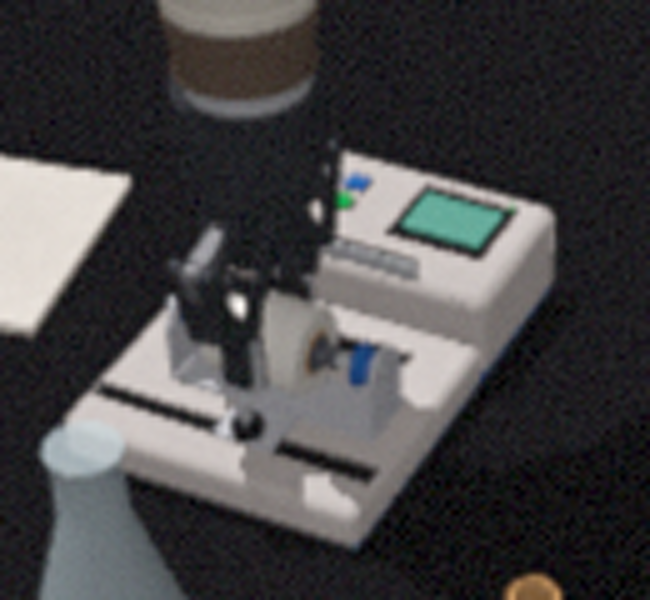

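```bash
python3 -m handwheel '[[-0.008,0,0,0,0,0],[-0.012,0,0,0,0,0],[-0.012,0,0,0,0,0],[-0.012,0,0,0,0,0],[-0.012,0,0,0,0,0]]' >/dev/null; python3 -c "
from h import *
st()"; python3 -m handwheel '[[0,0,0,0,0,0],[0,0,0,0,0,0],[0,0,0,0,0,0],[0,0,0,0,0,0],[0,0,0,0,0,0]]' 0.45 ;python3 -c "
from h import *
st()
c=cam('wrist'); crop(c,0,0,560,420,1.4,'pics/w13.png')"
```

```text
t 21.25 p [ 0.5805 -0.1868  0.048 ] F [1.04 5.79 1.03] T [ 1.11 -0.25 -0.01] g 0.0463 head 0.92 tilt -0.15 jawtilt -0.03 j [-0.31  0.59  0.03  1.02  0.    1.24]
clock: 21.88
eef_pos: [0.5805, -0.1875, 0.0482]
tool_rot: [-0.504, 0.497, -0.496, 0.504]
ft_force: [-0.3, 0.1, 0.2]
grip_width: 0.0619
t 21.875 p [ 0.5805 -0.1875  0.0482] F [-0.29  0.12  0.24] T [ 0.   -0.02 -0.04] g 0.0619 head 0.89 tilt -0.08 jawtilt -0.03 j [-0.31  0.59  0.03  1.02  0.    1.24]
```

View pics/w13.png

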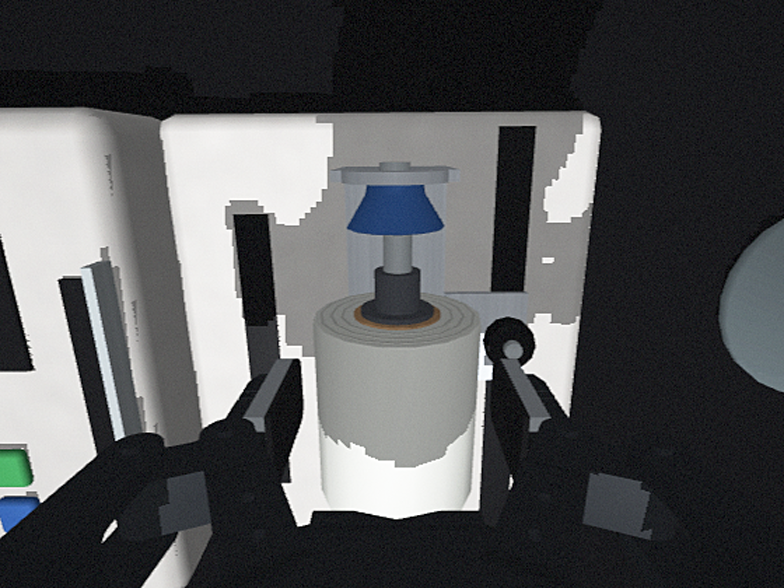

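The jaws have released and are clear on both sides, and the spindle is holding. I'll lift straight up.

```bash
python3 -m handwheel '[[0,-0.4,0,0,0,0],[0,-1,0,0,0,0],[0,-1.8,0,0,0,0],[0,-2.8,0,0,0,0],[0,-4,0,0,0,0]]';python3 -c "
from h import *
c=cam('wrist'); crop(c,0,0,560,420,1.4,'pics/w14.png')"; python3 -m handwheel '[[0,-1,0,0,0,0],[0,-2,0,0,0,0],[-1,-2,-2,0,0,0],[-2,-2,-4,0,0,0],[-2.5,-2,-5.5,0,0,0]]';python3 -c "
from h import *
st()
c=cam('scene'); crop(c,180,110,310,230,5,'pics/s14.png')
c=cam('top'); crop(c,300,195,375,285,6,'pics/t14.png'); crop(c,0,0,560,420,1.4,'pics/t14f.png');np.save('t14.npy',c,allow_pickle=True)"
```

```text
clock: 22.55
eef_pos: [0.5806, -0.1875, 0.15]
tool_rot: [-0.504, 0.496, -0.496, 0.504]
ft_force: [1.4, -0.4, -0.5]
grip_width: 0.0619
clock: 23.22
eef_pos: [0.4404, -0.1263, 0.1993]
tool_rot: [-0.504, 0.496, -0.496, 0.505]
ft_force: [0.6, 0.3, 0.7]
grip_width: 0.0619
t 23.225 p [ 0.4404 -0.1263  0.1993] F [0.58 0.3  0.71] T [ 0.01 -0.    0.03] g 0.0619 head 0.94 tilt -0.07 jawtilt 0.04 j [-0.28  0.18 -0.16  1.23  0.    1.27]
```

View pics/w14.png

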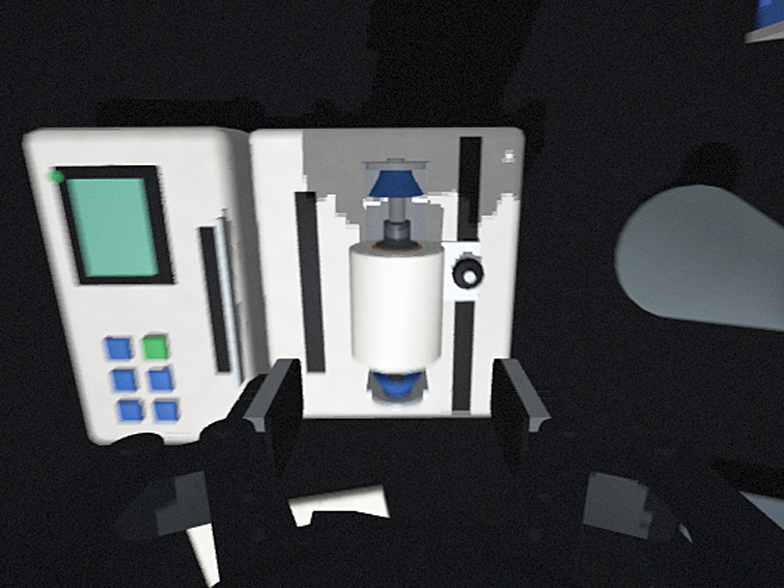

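View pics/s14.png

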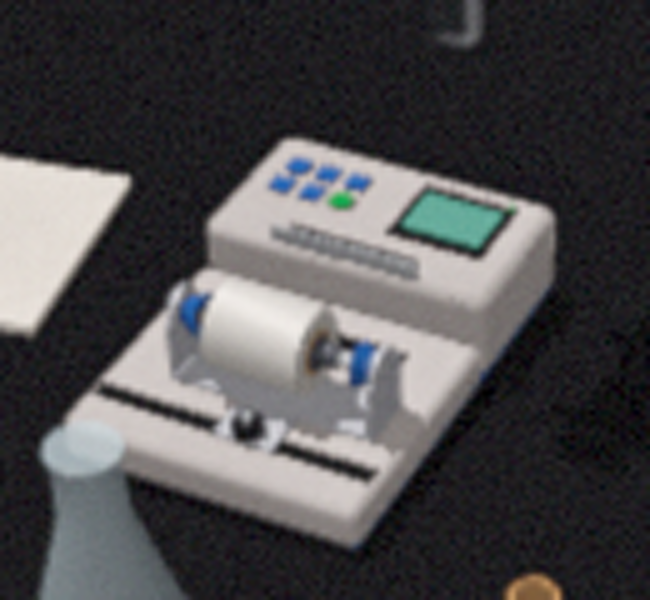

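View pics/t14.png

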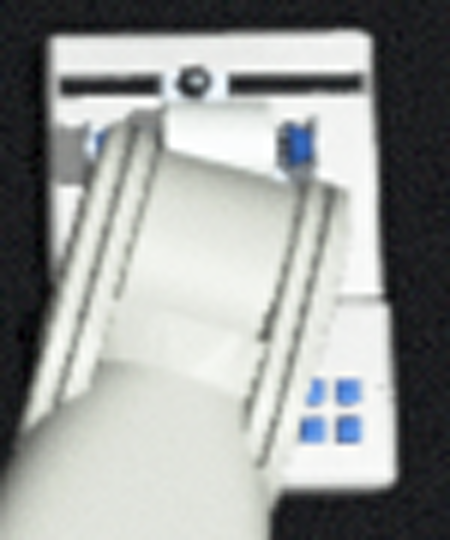

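```bash
python3 -m handwheel '[[0,0,0,0,0,0],[0,0,0,0,0,0],[0,0,0,0,0,0],[0,0,0,0,0,0],[0,0,0,0,0,0]]';python3 -c "
from h import *
c=cam('scene'); crop(c,180,110,310,230,5,'pics/s15.png'); c0=c['color'].astype(int)
print(st()[0]['clock']); print(bot.job_done())"
```

```text
clock: 23.95
eef_pos: [0.4423, -0.1273, 0.198]
tool_rot: [-0.504, 0.497, -0.495, 0.504]
ft_force: [-0.3, 0.4, -0.6]
grip_width: 0.0619
t 24.0 p [ 0.4423 -0.1273  0.1981] F [0.15 0.41 0.34] T [ 0.03 -0.04  0.03] g 0.0618 head 0.89 tilt -0.1 jawtilt -0.05 j [-0.28  0.18 -0.16  1.23  0.    1.27]
24.0
the job is handed in; nothing more can be done
None
```

View pics/s15.png

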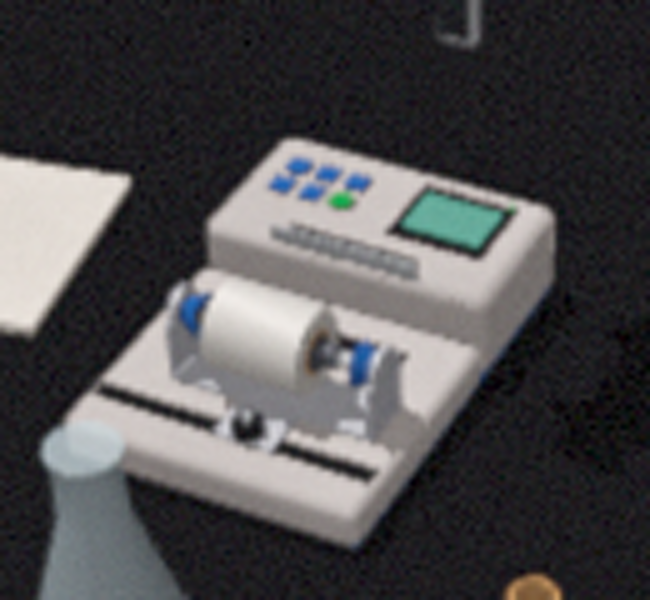

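The spindle with its fresh roll is fitted and sprung between both cups, and I handed the job in at 24.0 s with the arm clear.

**How it went:** I gripped the roll in the tray and put the plunger into the +y cup at a 28° tilt. I pressed the spring in about 15 mm, short of the 18 mm stop, with at most about 8 N at the wrist. The nose then swung down past the other cup's rim. I eased it home until I felt it touch the cup, then let go and lifted clear.

**Last checks:** The final pictures show the roll level in both cups and the yoke's clamp knob where it was. The wrist force was about zero after release.

**What disagreed:**
- The plunger touched about 3 mm further along y than the camera measurement said, so I worked from the felt contact.
- Nose contact came about 1 mm further on than the given sizes predict.
- My 0.3 mm back-off before release did not take the load off. About 6 N was still pressing the nose home when the fingers opened.
- I checked the other bench items only where the close-up views happened to show them, not one by one.

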